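# Swap the load of a parts washer with a plunger-locked sliding cover

### The arm

A 6-joint arm with a two-finger parallel gripper is mounted at the origin on the work surface. World frame = base frame: x ahead of the robot, y to its left, z up, the work surface at z = 0. Lengths are in m, angles in rad, forces in N, time in s.
With the tool pointing down it reaches from about 0.35 to 0.775 m from the base axis. Payload 5.5 kg.
Tool frame: the origin (TCP) lies at the very end of the fingers, on their centre line; the grasp point (between the pads) lies env.hold_point_z behind it (env.hold_point_z is the distance from the TCP to the grasp point, in m); z points along the fingers, y is the line along which they close (so a half turn about z gives the same grasp; the last joint's range is limited). The gripper opens to 85 mm and grips with 20 to 120 N. Pads are 22 mm wide; open, the fingers measure 114 mm over their backs; the gripper's body (76 mm by 85 mm) begins 54 mm behind the grasp point. The pads swing forward as they close: fully open they stand 13 mm farther back than shut.
Start: joints at [0.999, 0.313, 0.046, 1.304, 0, 1.431], TCP at [0.241, 0.522, 0.231] pointing down, gripper open.
Joint ranges: [-2.76, 2.76], [-0.86, 1.69], [-1.03, 1.26], [-2.2, 2.34], [-1.47, 1.5], [-3.14, 3.14]. Speed limits (rad/s): [2.57, 2.57, 3.14, 3.14, 3.14, 3.14].

### API

Orientations are given as a unit quaternion [w, x, y, z].
In Python, from workcell import env gives the robot as it stands.
- The arm moves only by the tool carry_out, never from a script. Its argument "steps" is a list of rows, each a list of 3 entries, a list of its own where there are three numbers: the turn, a rotation vector about the tool's x, y, z in degrees, then the shift along the tool's x, y, z in cm, then the closure in counts, from 0 (fully open) to 255 (shut). A call has exactly 8 rows; each row is the pose to reach, as a shift and turn from the pose commanded when the call began, along the tool's axes at that moment; what a row does not reach only later rows make up. A row lasts 1/8 s, in which the tool goes at most 62.5 mm and 10.7 degrees, less where a joint would pass 70% of its speed; a pose out of reach is approached as far as the arm can. A call with a gripper value outside its range is refused whole. The fingers move at their own pace and stop on an object; "force" is the grip in N (left out, the last holds). Time passes only in rows, so rows that repeat a pose let the fingers close, or fill a call up. It gives the time, the measured TCP pose, the force, the opening and the grip force at its end, in the units of the state.
- env.get_state(): the state, without advancing time (a new reading comes with each control period).
- env.read_camera(name): name is "scene" or "top" or "wrist"; returns (picture, depth): 400x640x3 uint8, red, green, blue; 400x640 float32, m along the optical axis (not along the pixel's ray), 0 where there is no reading.
- env.get_calibration(name): a dict with "fx", "fy", "cx", "cy" (pixels), "origin" and "orientation" of the camera in the world. Camera axes: x right, y up, looking along -z (the intrinsics and any distortion apply to the point x, -y, -z); pixel columns grow to the right and rows downward; lengths in m; the calibration is good to about 2 mm. A picture is of the moment at which its call begins: read the wrist's pose just before it. get_calibration takes no time and is no camera call; for the wrist camera it gives the pose at the moment of the call.
- env.hand_in(): hands the job in; it is judged then, once.
The state is a dict: "clock": time; "joint_pos": joint angles; "qvel": joint speeds; "tau": joint torques, N m; "tcp_pos": TCP position; "orientation": TCP orientation; "wrist_force": force on the tool from outside, world axes, zero at the start; "ft_torque": the same for the moment, N m; "finger_gap": finger opening in m; "grip_force": force on a finger pad.
Only numpy, scipy, OpenCV 4.12 (cv2) and the standard library are available. Lean on these libraries where they do the work, as an engineer would, in place of code of your own. Each camera call takes 0.05 s, during which the arm holds its last target. There are 200 camera calls.

### The job

Change the load of the parts washer: pull up the spring plunger knob to unlock the cover, slide the cover fully open, take every narrow clean strap off the bar in the tub and stand it upright on the rubber mat, and hang every wide dirty strap from the bench over the bar, one leg on each side, hanging freely. Only when all that is done, slide the cover fully shut so that the plunger drops home and locks it. Leave the spray can, wire brush, discs and clamp where they are.

Things in the scene. Friction and masses are not known exactly. Their poses are not given: they have to be found in the camera images.
- washer: fixed open green steel tub, 230 (its x) by 380 (y) by 155 mm tall, walls and floor 6 mm; origin under its centre, on the bench. x points from the front (robot's side, knob side) to the back, z up. Guide rails along the short sides at y = -190 and +190 mm, 12 mm wide, top at 165 mm, reach back to x = +335 mm on legs; the cover slides between them
- bar_mid (a point): middle of the round steel hanging bar in the tub, 16 mm diameter, along the washer's y from end wall to end wall (368 mm free), axis 125 mm above the bench and 10 mm in front of the tub's middle; same axes as the washer
- cover (a joint): how far the flat aluminium cover (240 by 364 mm, underside 158 mm, top 163 mm above the bench) is slid along the washer's +x, m: 0 shut, 0.205 fully open (front edge then 85 mm behind the tub's middle); friction about 2 N, stays where left. Its only handle is the plunger knob
- plunger (a joint): how far the spring plunger's knob is pulled up, m: 0 down, 0.014 stop; spring 4 N at 0, 10 N at the stop. Down with the cover shut, its pin locks the cover in a strike plate on the tub. The pin clears the strike when up 8 mm or more; hold it up over the cover's first 30 mm of travel, both ways (left down, it blocks closing at about 28 mm). Let go with the cover home, it springs down to 0
- knob_grip (a point): grip point on the upright axis of the black round pull knob, which rides on the cover 98 mm in front of the cover's middle, midway between the rails; 28 mm above the cover's top face when down, moves with cover and knob. Knob: 30 mm diameter from 15 mm below to 11 mm above this point, then a 40 mm cap 9 mm thick; below it a fixed 22 mm body, its top 11 mm above the cover's top face
- strap1_mid (a point): wide dirty steel pipe strap, hat-shaped: an upside-down U, 60 mm outside its flat legs (own x), 50 mm clear inside, 5 mm thick, with 8 mm feet turned out to 100 mm overall; 56 mm deep (own y), 78 mm tall, 45-degree shoulders above 60 mm; 0.45 kg. Starts standing on its feet on the bench, own z up. Point: its centre, 39 mm above the soles; the crown's underside is 34.5 mm above it. None if absent.
- strap2_mid (a point): wide dirty steel pipe strap, hat-shaped: an upside-down U, 60 mm outside its flat legs (own x), 50 mm clear inside, 5 mm thick, with 8 mm feet turned out to 100 mm overall; 56 mm deep (own y), 78 mm tall, 45-degree shoulders above 60 mm; 0.45 kg. Starts standing on its feet on the bench, own z up. Point: its centre, 39 mm above the soles; the crown's underside is 34.5 mm above it. None if absent.
- strap3_mid (a point): wide dirty steel pipe strap, hat-shaped: an upside-down U, 60 mm outside its flat legs (own x), 50 mm clear inside, 5 mm thick, with 8 mm feet turned out to 100 mm overall; 56 mm deep (own y), 78 mm tall, 45-degree shoulders above 60 mm; 0.45 kg. Starts standing on its feet on the bench, own z up. Point: its centre, 39 mm above the soles; the crown's underside is 34.5 mm above it. None if absent.
- strap4_mid (a point): wide dirty steel pipe strap, hat-shaped: an upside-down U, 60 mm outside its flat legs (own x), 50 mm clear inside, 5 mm thick, with 8 mm feet turned out to 100 mm overall; 56 mm deep (own y), 78 mm tall, 45-degree shoulders above 60 mm; 0.45 kg. Starts standing on its feet on the bench, own z up. Point: its centre, 39 mm above the soles; the crown's underside is 34.5 mm above it. None if absent.
- clean1_mid (a point): narrow clean steel pipe strap, hat-shaped: an upside-down U, 60 mm outside its flat legs (own x), 50 mm clear inside, 5 mm thick, with 8 mm feet turned out to 100 mm overall; 36 mm deep (own y), 78 mm tall, 45-degree shoulders above 60 mm; 0.28 kg. Starts hanging astride the bar under the shut cover, own x along the washer's x. Point: its centre, 39 mm above the soles; the crown's underside is 34.5 mm above it. None if absent.
- clean2_mid (a point): narrow clean steel pipe strap, hat-shaped: an upside-down U, 60 mm outside its flat legs (own x), 50 mm clear inside, 5 mm thick, with 8 mm feet turned out to 100 mm overall; 36 mm deep (own y), 78 mm tall, 45-degree shoulders above 60 mm; 0.28 kg. Starts hanging astride the bar under the shut cover, own x along the washer's x. Point: its centre, 39 mm above the soles; the crown's underside is 34.5 mm above it. None if absent.
- mat: thin black rubber drip mat lying on the bench, 240 mm (its x) by 110 mm (its y), 2 mm, fixed; origin at its centre
- spray_can_mid (a point): bystander: upright spray can, 66 mm diameter, 180 mm tall; point at its centre
- brush_mid (a point): bystander: wooden wire brush lying on the bench, 220 by 30 mm, 38 mm high; point at its middle
- disc_stack_mid (a point): bystander: flat stack of black grinding discs, 125 mm diameter, 28 mm high; point at its centre
- clamp_mid (a point): bystander: red C-clamp lying flat, about 130 by 140 mm, 16 mm thick; point at its middle
Mind the look-alikes: they are no part of the job. Leave any blue, green or pink look-alike of the part that bears strap1_mid alone.

How it is judged:
By the outcome, as a careful person would: the job done as asked, in the order asked, and still so for the second after the job is handed in, with the robot touching nothing.
Of strap1, strap2, strap3, strap4 only 3 to 4 are there at a start; the rules pass over those that are not, and their reading is None.
Of clean1, clean2 only 1 to 2 are there at a start; the rules pass over those that are not, and their reading is None.
At some moment in a run one of strap1, strap2, strap3, strap4 may be knocked a few centimetres aside while the robot is not near it.
It also fails if it takes over 210 s, if anything falls off the work surface, if the arm or the gripper's body presses on something with over 40 N, if the wrist force passes 120 N, or if a joint passes its speed limit or range.

## Working session

There is one attempt and no reset: what is moved stays moved. The work goes in short steps, Python scripts to look and compute and a tool call to move; the robot and the scene stay as the last step left them, time stands still between calls to the robot, and variables do not carry over. Pictures are saved under pics/ and viewed, at most 14 in all, crops included, and the job is handed in when it is done.

Besides the shell and the picture viewer there is one more tool, called after "Emit:" as a command line: name --argument value ..., lists and objects as JSON in quotes. carry_out: Moves the arm, as the interface text tells. Its arguments: {"type":"object","properties":{"steps":{"type":"array","items":{"type":"array"}},"force":{"type":"number"}},"required":["steps"]}

```bash
ls; mkdir -p pics
cat > h.py <<'E'
import numpy as np, cv2
from scipy.spatial.transform import Rotation as R
from workcell import env
def shot(n,f):
    c=env.get_calibration(n); p,d=env.read_camera(n)
    cv2.imwrite(f'pics/{f}.png',p[:,:,::-1]); np.savez(f'pics/{f}.npz',d=d,p=p,**{k:np.array(v) for k,v in c.items() if k in('fx','fy','cx','cy','origin','orientation')})
    return c
def rot(q): return R.from_quat([q[1],q[2],q[3],q[0]])
def cloud(f):
    z=np.load(f'pics/{f}.npz'); d=z['d']; v,u=np.mgrid[0:400,0:640]
    P=np.stack([(u-z['cx'])/z['fx']*d,-(v-z['cy'])/z['fy']*d,-d],-1)
    W=P.reshape(-1,3)@rot(z['orientation']).as_matrix().T+z['origin']
    return W.reshape(400,640,3),z['p'],d
E
python3 - <<'E'
from h import *
for n in('scene','top'):
    c=shot(n,n+'0'); print(c)
print(env.get_state(), env.hold_point_z)
E
```

```text
pics
{'fx': 473.56783001037263, 'fy': 473.56783001037263, 'cx': 318.04617671818096, 'cy': 208.09690887404943, 'origin': array([ 0.89696729, -0.41345162,  1.17608444]), 'orientation': array([0.89924817, 0.24260005, 0.09546844, 0.35126019])}
{'fx': 391.1798982720729, 'fy': 391.1798982720729, 'cx': 322.2597400306708, 'cy': 199.47573555958454, 'origin': array([0.37934312, 0.03522838, 1.12293306]), 'orientation': array([-0.70521334, -0.05147877,  0.04760458,  0.70551958])}
{'clock': 0.1, 'joint_pos': array([9.99387246e-01, 3.13920285e-01, 4.51098569e-02, 1.30361482e+00,
       9.60416459e-06, 1.43118268e+00]), 'qvel': array([ 0.00157418, -0.00221757,  0.00289262, -0.00076218, -0.00088121,
       -0.00125203]), 'tau': array([ 2.70314871e-03, -4.81727707e+01,  2.99242580e+01,  1.27631615e-02,
       -1.34946786e-04, -6.57923721e-06]), 'tcp_pos': array([0.24040475, 0.52183354, 0.23050797]), 'orientation': array([-2.87990628e-04,  2.14224322e-01,  9.76784150e-01, -7.61858960e-04]), 'wrist_force': array([-0.54164353,  0.08051266, -0.14047285]), 'ft_torque': array([ 0.01914746, -0.03274267, -0.03117806]), 'grip_force': 0.0, 'finger_gap': 0.08520860014142616} 0.0187
```

View pics/scene0.png

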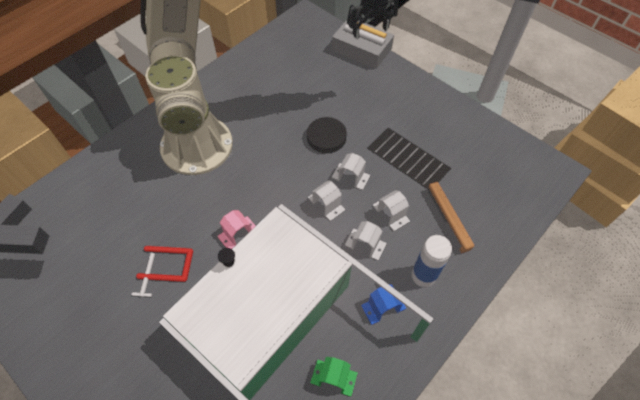

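View pics/top0.png

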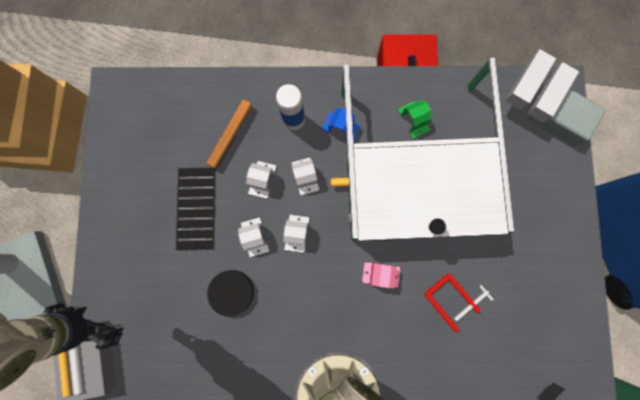

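Top view: grey straps at about (261,178), (305,175), (253,237), (296,233). Look-alikes to leave alone: blue (342,122), green (416,117), pink (381,275). Knob at (438,227), mat at (195,208). Now I'll fit the point cloud and check an enlarged crop.

Run:
```python
from h import *
W,p,d=cloud('top0')
def pt(u,v): return W[v-1:v+2,u-1:u+2].reshape(-1,3).mean(0).round(3)
for n,a in dict(knob=(438,227),can=(289,95),mat=(195,208),cov=(430,180),tabl=(400,330),disc=(230,293),yel=(340,182)).items(): print(n,pt(*a))
for n,(u,v) in dict(A=(261,178),B=(305,175),C=(253,237),D=(296,233),pink=(381,275)).items():
    w=W[v-24:v+25,u-24:u+25].reshape(-1,3)
    t=w[(w[:,2]>0.066)&(w[:,2]<.09)]
    c=pt(u,v)
    t=t[np.hypot(*(t-c)[:,:2].T)<.045]
    r=cv2.minAreaRect(t[:,:2].astype(np.float32)*1000); print(n,len(t),t[:,2].max().round(3),r)
    t=w[(w[:,2]>0.005)&(w[:,2]<.09)&(np.hypot(*(w-c)[:,:2].T)<.06)]
    print('   all',cv2.minAreaRect(t[:,:2].astype(np.float32)*1000))
# cover
m=(W[:,:,2]>.155)&(W[:,:,2]<.175)&(W[:,:,1]<.05)
print('cover+rails',cv2.minAreaRect(W[m][:,:2].astype(np.float32)*1000))
m&=(p.min(2)>200)
k=(W[:,:,2]>.18)&(W[:,:,2]<.24)&(W[:,:,0]>.3)&(W[:,:,0]<.6)&(W[:,:,1]<0)
print('knob',W[k].mean(0),W[k].min(0),W[k].max(0),k.sum())
# rails edges: left of cover
im=cv2.imread('pics/top0.png'); cr=im[140:270,160:350]; cv2.imwrite('pics/c1.png',cv2.resize(cr,None,fx=4,fy=4,interpolation=cv2.INTER_CUBIC))
cr=im[50:250,335:525]; cv2.imwrite('pics/c2.png',cv2.resize(cr,None,fx=3,fy=3,interpolation=cv2.INTER_CUBIC))
```

```text
knob [ 0.443 -0.229  0.212]
can [0.779 0.125 0.181]
mat [0.513 0.409 0.003]
cov [ 0.543 -0.199  0.271]
tabl [ 0.173 -0.173  0.002]
disc [0.276 0.294 0.029]
yel [ 0.581 -0.009  0.042]
A 398 0.084 ((596.330322265625, 215.65782165527344), (56.19596481323242, 57.70759582519531), 75.32573699951172)
   all ((588.7340698242188, 200.1038055419922), (93.39154052734375, 108.07341766357422), 73.18059539794922)
B 405 0.085 ((605.70263671875, 90.77464294433594), (57.902042388916016, 55.54538345336914), 14.401200294494629)
   all ((594.3889770507812, 82.86511993408203), (103.31905364990234, 109.59252166748047), 71.39202880859375)
C 306 0.083 ((430.089111328125, 228.9176025390625), (56.992733001708984, 47.046478271484375), 17.34103012084961)
   all ((430.3861083984375, 216.51614379882812), (94.11924743652344, 88.72061920166016), 13.451326370239258)
D 433 0.084 ((440.37091064453125, 114.16407775878906), (56.00740051269531, 56.85714340209961), 82.54085540771484)
   all ((436.3794250488281, 116.5948715209961), (114.0542221069336, 103.57908630371094), 12.278461456298828)
pink 451 0.085 ((325.135986328125, -122.5594253540039), (57.95586013793945, 55.891265869140625), 82.85791778564453)
   all ((332.16619873046875, -116.78060150146484), (108.60770416259766, 106.13793182373047), 21.840534210205078)
cover+rails ((466.92205810546875, -241.47964477539062), (838.5919189453125, 574.6152954101562), 0.005321751348674297)
knob [ 0.44547332 -0.2278742   0.21096695] [ 0.42688786 -0.24775859  0.18043612] [ 0.46438456 -0.20948055  0.21697375] 238
```

View pics/c1.png

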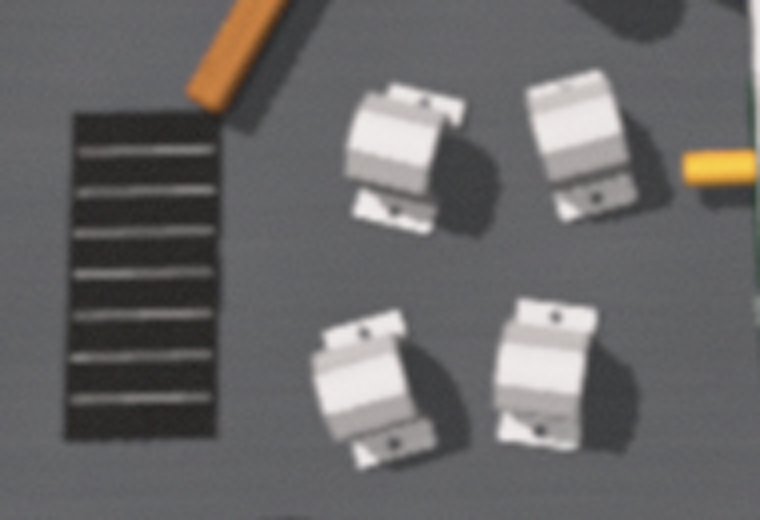

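View pics/c2.png

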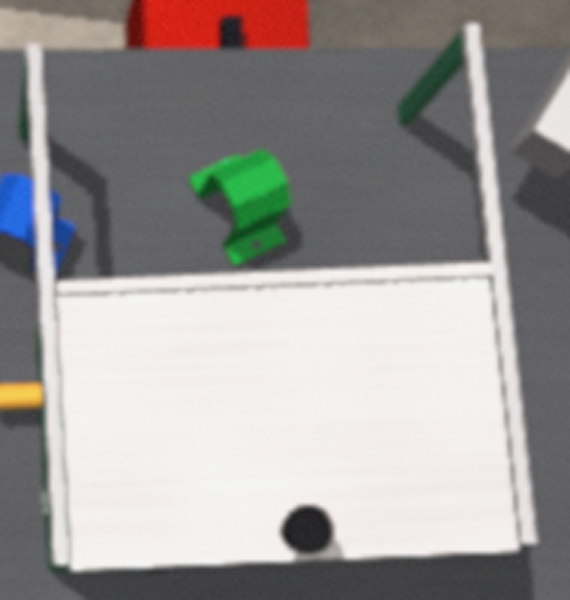

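Four grey straps sit on the bench. In crop 1 their feet run roughly along world x, and the mat's long axis is also along x. In crop 2 the cover's front corners are at about (70,570) and (522,550), and the rails run from (62,562) to (35,45) and from (530,542) to (473,25). I'll intersect these pixels with the known heights.

```bash
cat >> h.py <<'E'
def ray(f,u,v,zz):
    z=np.load(f'pics/{f}.npz'); u=np.asarray(u,float)
    D=rot(z['orientation']).apply([(u-z['cx'])/z['fx'],-(v-z['cy'])/z['fy'],-1]); o=z['origin']
    return (o+D*(zz-o[2])/D[2]).round(4)
def go(p,yaw,q=None,pos=None):
    "delta (deg, cm in tool axes) to tool-down pose with tool y axis at world yaw deg; prefers nearest half turn"
    s=env.get_state(); r0=rot(s['orientation'])
    if q is not None: r0=q
    p0=s['tcp_pos'] if pos is None else pos
    best=None
    for k in(0,180):
        a=np.radians(yaw+k); y=np.array([np.cos(a),np.sin(a),0]); z=np.array([0,0,-1.]); x=np.cross(y,z)
        rt=R.from_matrix(np.stack([x,y,z],1)); dv=np.degrees((r0.inv()*rt).as_rotvec())
        if best is None or np.linalg.norm(dv)<np.linalg.norm(best): best=dv
    return best.round(1),(r0.inv().apply(np.array(p)-p0)*100).round(2)
E
python3 - <<'E'
from h import *
f='top0'
c2=lambda x,y:(335+x/3,50+y/3); c1=lambda x,y:(160+x/4,140+y/4)
P=lambda c,z:ray(f,*c,z)
for n,a in dict(LF=(62,562),RF=(530,542),LB=(35,45),RB=(473,25)).items(): print('rail',n,P(c2(*a),.165))
for n,a in dict(LF=(70,570),RF=(522,550)).items(): print('cov',n,P(c2(*a),.163))
print('knob cap',P(c2(307,528),.211))
for n,l in dict(A=((395,212),(426,103)),B=((596,193),(563,82)),C=((394,442),(364,331)),D=((540,432),(557,316))).items():
    a,b=[P(c1(*x),.008) for x in l]; print(n,a,b,'ang',np.degrees(np.arctan2(*(b-a)[1::-1])))
for n,a in dict(A=(395,140),B=(578,125),C=(361,386),D=(542,370)).items(): print('crown',n,P(c1(*a),.078))
print('mat',[P(c1(*x),.002) for x in((73,113),(222,113),(65,438),(216,436))])
c=env.get_calibration('wrist'); s=env.get_state(); r=rot(s['orientation'])
print('wristcam in tool',r.inv().apply(c['origin']-s['tcp_pos']),(r.inv()*rot(c['orientation'])).as_matrix().round(2),c['fx'])
print(r.as_matrix().round(2))
E
```

```text
rail LF [ 0.4213 -0.041   0.165 ]
rail RF [ 0.4374 -0.4215  0.165 ]
rail LB [ 0.8674 -0.0229  0.165 ]
rail RB [ 0.8847 -0.4025  0.165 ]
cov LF [ 0.4149 -0.0476  0.163 ]
cov RF [ 0.431  -0.4155  0.163 ]
knob cap [ 0.4455 -0.2277  0.211 ]
A [0.5558 0.2248 0.008 ] [0.6362 0.204  0.008 ] ang -14.504773277196536
B [0.5695 0.0797 0.008 ] [0.6517 0.1042 0.008 ] ang 16.596873324255533
C [0.3911 0.2217 0.008 ] [0.4697 0.245  0.008 ] ang 16.511806904477513
D [0.3981 0.1185 0.008 ] [0.4804 0.1071 0.008 ] ang -7.886291998051891
crown A [0.5943 0.214  0.078 ]
crown B [0.6046 0.0894 0.078 ]
crown C [0.4274 0.2329 0.078 ]
crown D [0.438  0.1123 0.078 ]
mat [array([0.6304, 0.4638, 0.002 ]), array([0.6303, 0.3543, 0.002 ]), array([0.394 , 0.4573, 0.002 ]), array([0.3954, 0.3497, 0.002 ])]
wristcam in tool [ 0.0828628  -0.00047166 -0.14210801] [[ 0.    0.95  0.32]
 [ 1.   -0.    0.  ]
 [ 0.    0.32 -0.95]] 325.44122296345824
[[-0.91  0.42 -0.  ]
 [ 0.42  0.91 -0.  ]
 [ 0.   -0.   -1.  ]]
```

Run:
```python
from h import *
print(go([.4455,-.2277,.28],2.4))
```

```text
(array([-0.1,  0. , 62.9]), array([-49.99, -59.5 ,  -4.87]))
```

Emit:
carry_out --steps '[[[0,0,62.9],[-50,-59.5,-5],0],[[0,0,62.9],[-50,-59.5,-5],0],[[0,0,62.9],[-50,-59.5,-5],0],[[0,0,62.9],[-50,-59.5,-5],0],[[0,0,62.9],[-50,-59.5,-5],0],[[0,0,62.9],[-50,-59.5,-5],0],[[0,0,62.9],[-50,-59.5,-5],0],[[0,0,62.9],[-50,-59.5,-5],0]]'

```text
clock: 1.1
tcp_pos: [0.3723, 0.0391, 0.2635]
orientation: [0.0, 0.692, 0.722, 0.0]
wrist_force: [0.5, 0.1, -0.5]
finger_gap: 0.0854
grip_force: 0.0
```

Run:
```python
from h import *
print(env.get_state()['tcp_pos'],go([.4455,-.2277,.28],2.4))
```

```text
[0.37231127 0.03906921 0.26349363] (array([ 0., -0., -0.]), array([-26.96,   6.21,  -1.65]))
```

Emit:
carry_out --steps '[[[0,0,0],[-27,6.2,-1.6],0],[[0,0,0],[-27,6.2,-1.6],0],[[0,0,0],[-27,6.2,-1.6],0],[[0,0,0],[-27,6.2,-1.6],0],[[0,0,0],[-27,6.2,-1.6],0],[[0,0,0],[-27,6.2,-1.6],0],[[0,0,0],[-27,6.2,-1.6],0],[[0,0,0],[-27,6.2,-1.6],0]]'

```text
clock: 2.1
tcp_pos: [0.4451, -0.2249, 0.2795]
orientation: [-0.0, 0.692, 0.722, 0.0]
wrist_force: [0.9, 0.4, -0.0]
finger_gap: 0.0852
grip_force: 0.0
```

Run:
```python
from h import *
shot('wrist','w1')
W,p,d=cloud('w1')
k=(W[:,:,2]>.195)&(W[:,:,2]<.225)&(p.max(2)<90)&(np.hypot(W[:,:,0]-.4455,W[:,:,1]+.2277)<.06)
v,u=np.nonzero(k); print(len(u),u.min(),u.max(),v.min(),v.max(),W[k].mean(0),np.median(W[k],0))
print(env.get_state()['tcp_pos'],go([.4455,-.2277,.173],2.4))
```

```text
2320 292 347 188 241 [ 0.44427305 -0.22594447  0.21015697] [ 0.44421791 -0.22578249  0.21030848]
[ 0.44521062 -0.22500087  0.27959753] (array([ 0. , -0. ,  0.1]), array([-0.27,  0.02, 10.66]))
```

View pics/w1.png

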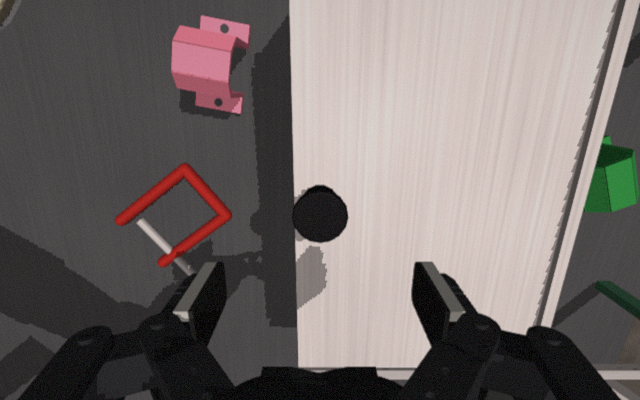

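The picture shows the black knob at (320,214), between the fingers, with pink at (210,60) and the red clamp at (180,215). The measured position agrees with the top view, so I'll go down and grip.

Emit:
carry_out --steps '[[[0,0,0],[-0.15,-0.05,4],0],[[0,0,0],[-0.15,-0.05,8],0],[[0,0,0],[-0.15,-0.05,10.7],0],[[0,0,0],[-0.15,-0.05,10.7],0],[[0,0,0],[-0.15,-0.05,10.7],255],[[0,0,0],[-0.15,-0.05,10.7],255],[[0,0,0],[-0.15,-0.05,10.7],255],[[0,0,0],[-0.15,-0.05,10.7],255]]' --force 50

```text
clock: 3.15
tcp_pos: [0.4461, -0.2282, 0.174]
orientation: [0.002, 0.692, 0.722, 0.001]
wrist_force: [0.6, 1.7, 4.9]
finger_gap: 0.0381
grip_force: 49.4
```

Emit:
carry_out --steps '[[[0,0,0],[0,0,0],255],[[0,0,0],[0,0,0],255],[[0,0,0],[0,0,-0.4],255],[[0,0,0],[0,0,-0.8],255],[[0,0,0],[0,0,-1.2],255],[[0,0,0],[0,0,-1.2],255],[[0,0,0],[0,0,-1.2],255],[[0,0,0],[0,0,-1.2],255]]'

```text
clock: 4.15
tcp_pos: [0.4459, -0.228, 0.1837]
orientation: [0.0, 0.692, 0.722, 0.001]
wrist_force: [5.6, -1.9, -8.5]
finger_gap: 0.0384
grip_force: 51.1
```

Emit:
carry_out --steps '[[[0,0,0],[0,1.5,0],255],[[0,0,0],[0,4.5,0],255],[[0,0,0],[0,8.5,0],255],[[0,0,0],[0,12.5,0],255],[[0,0,0],[0,16.5,0],255],[[0,0,0],[0,19.5,0],255],[[0,0,0],[0,20.6,0],255],[[0,0,0],[0,20.6,0],255]]'

```text
clock: 5.15
tcp_pos: [0.6506, -0.2194, 0.1827]
orientation: [-0.001, 0.692, 0.721, -0.001]
wrist_force: [1.6, -2.7, -8.4]
finger_gap: 0.0382
grip_force: 52.9
```

Emit:
carry_out --steps '[[[0,0,0],[0,0,0],255],[[0,0,0],[0,0,0.9],255],[[0,0,0],[0,0,0.9],0],[[0,0,0],[0,0,0.9],0],[[0,0,0],[0,0,0.9],0],[[0,0,0],[0,0,-3],0],[[0,0,0],[0,-1,-8],0],[[0,0,0],[0,-1,-9],0]]'

```text
clock: 6.15
tcp_pos: [0.642, -0.2203, 0.2798]
orientation: [0.004, 0.692, 0.721, 0.001]
wrist_force: [1.2, -0.5, -0.1]
finger_gap: 0.0854
grip_force: 0.0
```

Run:
```python
from h import *
shot('top','t1'); print(env.get_state()['tcp_pos'])
im=cv2.imread('pics/t1.png')[50:250,335:525]; cv2.imwrite('pics/c3.png',cv2.resize(im,None,fx=3,fy=3,interpolation=cv2.INTER_CUBIC))
```

```text
[ 0.64200529 -0.22024328  0.27908713]
```

View pics/c3.png

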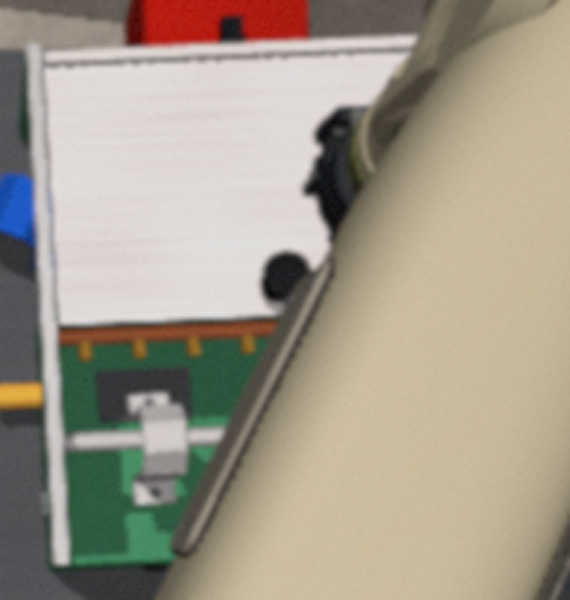

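Cover is slid open. The first clean strap's crown is at crop (164,428), and its feet are at (148,402) and (152,490). I'll look for a second one with the wrist camera.

Run:
```python
from h import *
c2=lambda x,y:(335+x/3,50+y/3)
for c,z in(((60,325),.163),((164,428),.1375),((287,277),.211),((70,440),.133)): print(ray('t1',*c2(*c),z))
print(go([.535,-.27,.33],2.4))
```

```text
[ 0.6193 -0.0418  0.163 ]
[ 0.5358 -0.1311  0.1375]
[ 0.6464 -0.22    0.211 ]
[ 0.5263 -0.0516  0.133 ]
(array([ 0.4,  0.2, -0. ]), array([ -4.55, -10.86,  -5.15]))
```

Emit:
carry_out --steps '[[[0,0,0],[-2,-5,-3],0],[[0,0,0],[-4.5,-10.9,-5],0],[[0,0,0],[-4.5,-10.9,-5],0],[[0,0,0],[-4.5,-10.9,-5],0],[[0,0,0],[-4.5,-10.9,-5],0],[[0,0,0],[-4.5,-10.9,-5],0],[[0,0,0],[-4.5,-10.9,-5],0],[[0,0,0],[-4.5,-10.9,-5],0]]'

```text
clock: 7.2
tcp_pos: [0.534, -0.2689, 0.324]
orientation: [-0.0, 0.692, 0.722, -0.0]
wrist_force: [-0.4, 0.4, -0.1]
finger_gap: 0.0852
grip_force: 0.0
```

Run:
```python
from h import *
shot('wrist','w2'); print(env.get_state()['tcp_pos'])
W,p,d=cloud('w2')
o=np.array([.544,-.225]);a=np.radians(2.4);ex=np.array([np.cos(a),np.sin(a)]);ey=np.array([-ex[1],ex[0]])
L=(W[:,:,:2]-o)@np.stack([ex,ey],1)
k=(W[:,:,2]>.205)&(p.max(2)<90)&(abs(L[...,1])<.03)&(L[...,0]>.06); v,u=np.nonzero(k); print('knob',len(u),u.mean() if len(u) else 0,W[k].mean(0),L[k].mean(0))
k=(abs(W[:,:,2]-.1375)<.006)&(p.min(2)>90)&(abs(L[...,0]+.01)<.035)
print('crowns',np.histogram(L[k][:,1],bins=np.arange(-.19,.2,.02)))
```

```text
[ 0.53399782 -0.26896117  0.32416852]
knob 1969 467.7374301675978 [ 0.6470929  -0.21854875  0.21011505] [0.10327262 0.00212851]
crowns (array([  65,   91,   91,  101,   96,  113,  114,  111,  140,  132,  132,
        138,  153,  706, 1099,  247,    0,    0,    0]), array([-0.19, -0.17, -0.15, -0.13, -0.11, -0.09, -0.07, -0.05, -0.03,
       -0.01,  0.01,  0.03,  0.05,  0.07,  0.09,  0.11,  0.13,  0.15,
        0.17,  0.19]))
```

View pics/w2.png

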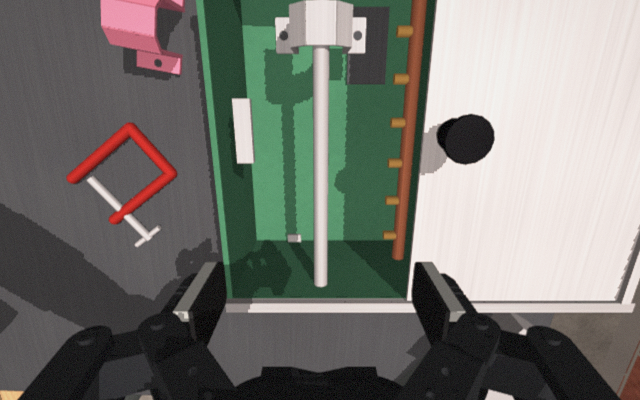

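Only one clean strap hangs on the bar (crown at about (320,18)). The bar runs from (320,50) to (320,285), and the knob is at (467,138). Cover travel works out at about 0.204 m, so it is open.

Run:
```python
from h import *
for c,z in(((320.5,70),.133),((320.3,270),.133),((320.3,286),.125),((320,22),.1375),((284,35),.067),((357,35),.067),((210,200),.155),((231,307),.165)): print(c,ray('w2',*c,z))
W,p,d=cloud('w2'); print(W[20,320],W[150,320],W[200,320],W[35,284])
t=W[0:60,260:385].reshape(-1,3); t=t[t[:,2]>.131]; print(cv2.minAreaRect(t[:,:2].astype(np.float32)*1000))
print(go([.529,-.132,.20],2.4),go([.529,-.132,.085],2.4))
```

```text
(320.5, 70) [ 0.5302 -0.1691  0.133 ]
(320.3, 270) [ 0.5394 -0.3858  0.133 ]
(320.3, 286) [ 0.5406 -0.4127  0.125 ]
(320, 22) [ 0.528  -0.1292  0.1375]
(284, 35) [ 0.4884 -0.1312  0.067 ]
(357, 35) [ 0.5691 -0.1278  0.067 ]
(210, 200) [ 0.424  -0.2971  0.155 ]
(231, 307) [ 0.4425 -0.4171  0.165 ]
[ 0.5279052  -0.12754957  0.13741237] [ 0.53301367 -0.24563499  0.13303414] [ 0.53536511 -0.30008947  0.13227502] [ 0.48847318 -0.13126691  0.06753608]
((529.315673828125, -149.0570831298828), (44.02736282348633, 76.3267822265625), 3.6215083599090576)
(array([-0., -0., -0.]), array([13.7 ,  0.07, 12.42])) (array([-0., -0., -0.]), array([13.7 ,  0.07, 23.92]))
```

Emit:
carry_out --steps '[[[0,0,0],[6,0.05,0],0],[[0,0,0],[11.5,0.05,2],0],[[0,0,0],[13.9,0.05,5],0],[[0,0,0],[13.9,0.05,10],0],[[0,0,0],[13.9,0.05,12],0],[[0,0,0],[13.9,0.05,12],0],[[0,0,0],[13.9,0.05,12],0],[[0,0,0],[13.9,0.05,12],0]]'

```text
clock: 8.25
tcp_pos: [0.5295, -0.1308, 0.2059]
orientation: [0.001, 0.692, 0.721, 0.001]
wrist_force: [0.5, -0.3, -0.2]
finger_gap: 0.0855
grip_force: 0.0
```

Run:
```python
from h import *
print(env.get_state()['tcp_pos'],go([.5285,-.130,.085],2.4))
```

```text
[ 0.52945733 -0.13077969  0.20591074] (array([ 0.1,  0.1, -0.1]), array([ 0.09, -0.12, 12.09]))
```

Emit:
carry_out --steps '[[[0,0,0],[0.1,-0.1,4],0],[[0,0,0],[0.1,-0.1,8],0],[[0,0,0],[0.1,-0.1,11],0],[[0,0,0],[0.1,-0.1,12],0],[[0,0,0],[0.1,-0.1,12],0],[[0,0,0],[0.1,-0.1,12],255],[[0,0,0],[0.1,-0.1,12],255],[[0,0,0],[0.1,-0.1,12],255]]'

```text
clock: 9.25
tcp_pos: [0.5293, -0.1299, 0.0863]
orientation: [0.002, 0.692, 0.722, 0.001]
wrist_force: [0.3, 0.2, 5.8]
finger_gap: 0.0596
grip_force: 54.8
```

Emit:
carry_out --steps '[[[0,0,0],[0,0,0],255],[[0,0,0],[0,0,-1],255],[[0,0,0],[0,0,-3],255],[[0,0,0],[0,0,-6],255],[[0,0,0],[0,0,-10],255],[[0,0,0],[0,0,-14],255],[[0,0,0],[0,0,-16],255],[[0,0,0],[0,0,-16],255]]'

```text
clock: 10.25
tcp_pos: [0.528, -0.1295, 0.2461]
orientation: [0.001, 0.692, 0.722, 0.001]
wrist_force: [0.7, 0.8, -3.3]
finger_gap: 0.0595
grip_force: 54.8
```

Run:
```python
from h import *
print(env.get_state()['tcp_pos'],go([.5125,.406,.12],1.6))
```

```text
[ 0.52802891 -0.12951983  0.24609694] (array([0.1, 0.1, 0.8]), array([53.59,  0.62, 12.55]))
```

Emit:
carry_out --steps '[[[0,0,0],[4,0,0],255],[[0,0,0],[10,0,0],255],[[0,0,0],[16,0,0],255],[[0,0,0],[22,0.2,0],255],[[0,0,0],[28,0.4,0],255],[[0,0,0.8],[34,0.6,0],255],[[0,0,0.8],[40,0.6,0],255],[[0,0,0.8],[46,0.6,2],255]]'

```text
clock: 11.25
tcp_pos: [0.5143, 0.3319, 0.2242]
orientation: [0.0, 0.697, 0.717, 0.0]
wrist_force: [1.9, -0.6, -2.7]
finger_gap: 0.0596
grip_force: 54.7
```

Emit:
carry_out --steps '[[[0,0,0],[5,0,2],255],[[0,0,0],[7.6,0,6],255],[[0,0,0],[7.6,0,11],255],[[0,0,0],[7.6,0,15],255],[[0,0,0],[7.6,0,15],255],[[0,0,0],[7.6,0,15],255],[[0,0,0],[7.6,0,15],255],[[0,0,0],[7.6,0,15],255]]'

```text
clock: 12.25
tcp_pos: [0.5136, 0.4064, 0.0767]
orientation: [0.0, 0.698, 0.717, 0.002]
wrist_force: [0.1, 0.3, -2.2]
finger_gap: 0.0594
grip_force: 55.2
```

Run:
```python
from h import *
print(env.get_state()['tcp_pos'],go([.5125,.406,.0292],1.6))
```

```text
[0.51363812 0.4063634  0.07667902] (array([ 0.2, -0.1, -0.1]), array([-0.04, -0.13,  4.75]))
```

Emit:
carry_out --steps '[[[0,0,0],[0,0,3],255],[[0,0,0],[0,0,4.2],255],[[0,0,0],[0,0,4.7],255],[[0,0,0],[0,0,4.75],255],[[0,0,0],[0,0,4.75],0],[[0,0,0],[0,0,4.75],0],[[0,0,0],[0,0,4.75],0],[[0,0,0],[0,0,4.75],0]]'

```text
clock: 13.25
tcp_pos: [0.5127, 0.406, 0.0274]
orientation: [0.0, 0.697, 0.717, 0.0]
wrist_force: [0.1, 0.0, 0.5]
finger_gap: 0.0855
grip_force: 0.0
```

Emit:
carry_out --steps '[[[0,0,0],[0,0,-1],0],[[0,0,0],[0,0,-4],0],[[0,0,0],[0,0,-9],0],[[0,0,0],[-4,0,-14],0],[[0,0,0],[-10,0,-18],0],[[0,0,0],[-12,0,-21],0],[[0,0,0],[-12,0,-21],0],[[0,0,0],[-12,0,-21],0]]'

```text
clock: 14.25
tcp_pos: [0.5158, 0.286, 0.2373]
orientation: [-0.0, 0.698, 0.717, 0.0]
wrist_force: [0.3, 0.6, -0.3]
finger_gap: 0.0854
grip_force: 0.0
```

Run:
```python
from h import *
shot('wrist','w3');shot('top','t3'); print(env.get_state()['tcp_pos'],env.get_state()['clock'])
a=cv2.imread('pics/w3.png'); b=cv2.imread('pics/t3.png')[120:300,150:350]
cv2.imwrite('pics/m3.png',np.vstack([cv2.resize(a,(480,300)),cv2.resize(b,(333,300))[:, :333] if 0 else cv2.copyMakeBorder(cv2.resize(b,(333,300),interpolation=cv2.INTER_CUBIC),0,0,0,147,0)]))
```

```text
[0.51505992 0.28635432 0.23593508] 14.35
```

View pics/m3.png

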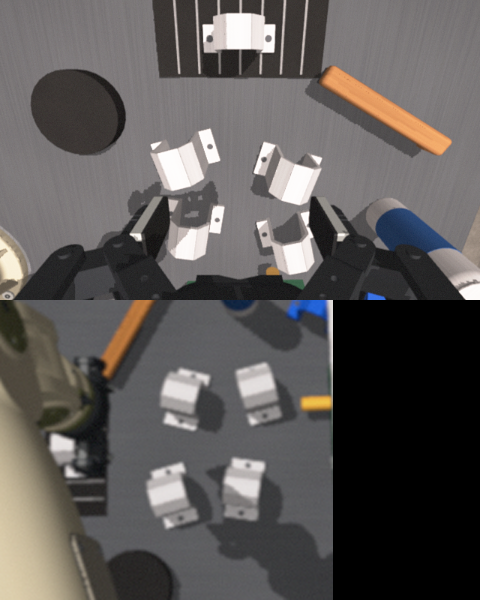

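The clean strap stands upright on the mat (at about (240,35) in the upper view), and all four straps look unmoved. Next, measure the straps from this wrist shot with a crown fit.

```bash
cat >> h.py <<'E'
def crowns(f,zc=.078,lo=.006,roi=(.35,.68,.04,.28)):
    W,p,d=cloud(f); x,y,z=W[...,0],W[...,1],W[...,2]
    m=(d>0)&(z>zc-lo)&(z<zc+.012)&(x>roi[0])&(x<roi[1])&(y>roi[2])&(y<roi[3])&(p.min(2)>70)
    n,lab=cv2.connectedComponents(m.astype(np.uint8))
    for i in range(1,n):
        t=W[lab==i]
        if len(t)<120: continue
        (cx,cy),(w,h),a=cv2.minAreaRect(t[:,:2].astype(np.float32)*1000)
        if w>h: w,h,a=h,w,a-90   # w = short side (own x) at angle a
        a=(a+90)%180-90
        print(f,len(t),'c',round(cx/1000,4),round(cy/1000,4),'short',round(w),'long',round(h),'ang',round(a,1),'zmed',t[:,2].mean().round(3))
E
python3 - <<'E'
from h import *
crowns('w3'); crowns('t3',lo=-.001); crowns('top0',lo=-.001)
E
```

```text
w3 2081 c 0.4296 0.2359 short 43 long 57 ang 16.4 zmed 0.077
w3 1969 c 0.5948 0.218 short 43 long 57 ang -14.6 zmed 0.077
w3 1571 c 0.4389 0.1165 short 43 long 57 ang -8.0 zmed 0.077
w3 1474 c 0.6051 0.0929 short 43 long 59 ang 15.4 zmed 0.077
t3 131 c 0.5944 0.2164 short 33 long 56 ang -13.4 zmed 0.081
t3 131 c 0.4395 0.1144 short 32 long 56 ang -7.1 zmed 0.081
t3 135 c 0.4298 0.2331 short 33 long 55 ang 16.8 zmed 0.081
top0 154 c 0.6056 0.0913 short 35 long 56 ang 18.9 zmed 0.081
top0 123 c 0.5959 0.2161 short 35 long 55 ang -5.9 zmed 0.081
```

Run:
```python
from h import *
print(go([.595,.2165,.027],-14.6))
```

```text
(array([-0.1,  0. , 16.2]), array([-7.2 ,  7.83, 20.88]))
```

Emit:
carry_out --steps '[[[0,0,10],[-4,4,2],0],[[0,0,16.2],[-7.2,7.8,4],0],[[0,0,16.2],[-7.2,7.8,8],0],[[0,0,16.2],[-7.2,7.8,12],0],[[0,0,16.2],[-7.2,7.8,12],0],[[0,0,16.2],[-7.2,7.8,12],0],[[0,0,16.2],[-7.2,7.8,16],0],[[0,0,16.2],[-7.2,7.8,19],0]]' --force 60

```text
clock: 15.35
tcp_pos: [0.5974, 0.217, 0.0489]
orientation: [0.001, 0.791, 0.612, 0.002]
wrist_force: [-0.1, 0.2, 0.6]
finger_gap: 0.0857
grip_force: 0.0
```

Emit:
carry_out --steps '[[[0,0,0],[0,0,1.8],0],[[0,0,0],[0,0,1.9],0],[[0,0,0],[0,0,1.9],255],[[0,0,0],[0,0,1.9],255],[[0,0,0],[0,0,1.9],255],[[0,0,0],[0,0,1.9],255],[[0,0,0],[0,0,1.9],255],[[0,0,0],[0,0,1.9],255]]'

```text
clock: 16.35
tcp_pos: [0.597, 0.2165, 0.0302]
orientation: [0.0, 0.791, 0.611, 0.002]
wrist_force: [-0.4, -0.0, 5.6]
finger_gap: 0.059
grip_force: 67.3
```

Run:
```python
from h import *
s=env.get_state(); print(s['tcp_pos'],s['finger_gap'],s['grip_force'])
print(go([.5371,-.3354,.25],2.4))
```

```text
[0.59702022 0.21645846 0.03019449] 0.058974006475744016 67.3051346722059
(array([  0.2,  -0.1, -17. ]), array([-54.87,   8.21, -22.06]))
```

Emit:
carry_out --steps '[[[0,0,0],[0,0,-4],255],[[0,0,0],[0,0,-10],255],[[0,0,0],[0,0,-16],255],[[0,0,-5],[-4,0.6,-20],255],[[0,0,-10],[-10,1.5,-22],255],[[0,0,-17],[-16,2.4,-22],255],[[0,0,-17],[-22,3.3,-22],255],[[0,0,-17],[-28,4.2,-22],255]]'

```text
clock: 17.35
tcp_pos: [0.5646, -0.0672, 0.2478]
orientation: [-0.0, 0.692, 0.722, -0.0]
wrist_force: [1.1, -0.2, -4.3]
finger_gap: 0.059
grip_force: 67.7
```

Run:
```python
from h import *
s=env.get_state(); print(s['tcp_pos'],s['finger_gap'],s['grip_force'],s['wrist_force'])
print(go([.5371,-.3354,.20],2.4))
```

```text
[ 0.56463809 -0.06722538  0.24780135] 0.05901086801870569 67.74326620157808 [ 1.13079601 -0.19396891 -4.26407607]
(array([-0., -0., -0.]), array([-26.68,  -3.86,   4.78]))
```

Emit:
carry_out --steps '[[[0,0,0],[-6,-1,0],255],[[0,0,0],[-12,-2,0],255],[[0,0,0],[-18,-3,0],255],[[0,0,0],[-24,-3.9,0],255],[[0,0,0],[-26.7,-3.9,2],255],[[0,0,0],[-26.7,-3.9,4],255],[[0,0,0],[-26.7,-3.9,4],255],[[0,0,0],[-26.7,-3.9,4],255]]'

```text
clock: 18.35
tcp_pos: [0.5377, -0.3331, 0.2082]
orientation: [-0.0, 0.692, 0.722, 0.0]
wrist_force: [-0.2, -0.3, -4.5]
finger_gap: 0.0591
grip_force: 67.5
```

Run:
```python
from h import *
s=env.get_state(); print(s['tcp_pos'],s['finger_gap'],s['grip_force'],s['wrist_force'])
print(go([.5371,-.3354,.0907],2.4))
```

```text
[ 0.53772914 -0.33308133  0.20820981] 0.05905247075653472 67.52415955066681 [-0.20232355 -0.25551138 -4.54085102]
(array([-0., -0.,  0.]), array([-0.24, -0.07, 11.75]))
```

Emit:
carry_out --steps '[[[0,0,0],[-0.1,-0.1,4],255],[[0,0,0],[-0.1,-0.1,8],255],[[0,0,0],[-0.1,-0.1,10.5],255],[[0,0,0],[-0.1,-0.1,11.5],255],[[0,0,0],[-0.1,-0.1,11.75],255],[[0,0,0],[-0.1,-0.1,11.75],255],[[0,0,0],[-0.1,-0.1,11.75],255],[[0,0,0],[-0.1,-0.1,11.75],255]]'

```text
clock: 19.35
tcp_pos: [0.537, -0.3353, 0.0915]
orientation: [0.001, 0.692, 0.722, 0.0]
wrist_force: [0.1, -0.1, -4.6]
finger_gap: 0.0591
grip_force: 67.6
```

Emit:
carry_out --steps '[[[0,0,0],[0,0,0],0],[[0,0,0],[0,0,0],0],[[0,0,0],[0,0,0],0],[[0,0,0],[0,0,-1],0],[[0,0,0],[0,0,-4],0],[[0,0,0],[0,0,-9],0],[[0,0,0],[0,0,-14],0],[[0,0,0],[0,0,-18],0]]'

```text
clock: 20.35
tcp_pos: [0.5369, -0.3351, 0.274]
orientation: [0.001, 0.692, 0.722, 0.0]
wrist_force: [0.5, 0.2, -0.5]
finger_gap: 0.0852
grip_force: 0.0
```

Run:
```python
from h import *
s=env.get_state(); print(s['tcp_pos'],s['finger_gap'],s['wrist_force'])
shot('wrist','w4');shot('top','t4')
crowns('w4',zc=.1375,roi=(.47,.6,-.45,0)); crowns('t4',lo=-.001)
print(go([.52,.13,.27],2.4))
```

```text
[ 0.53689462 -0.33508965  0.27397664] 0.08517330031331265 [ 0.54152498  0.21343754 -0.46891257]
w4 4292 c 0.5347 -0.2986 short 43 long 220 ang 2.1 zmed 0.135
t4 128 c 0.6055 0.0915 short 34 long 55 ang 16.8 zmed 0.081
t4 127 c 0.4393 0.114 short 35 long 55 ang -5.4 zmed 0.081
(array([ 0.4,  0.4, -0. ]), array([46.67,  0.08,  0.42]))
```

Run:
```python
from h import *
print(go([.6055,.0915,.2],16.5))
```

```text
(array([  0.4,   0.4, -14.1]), array([42.52,  8.41,  7.51]))
```

Emit:
carry_out --steps '[[[0,0,0],[6,1,0],0],[[0,0,0],[12,2,0],0],[[0,0,0],[18,3.5,0],0],[[0,0,-5],[24,4.8,0],0],[[0,0,-10],[30,6,1],0],[[0,0,-14],[36,7.2,3],0],[[0,0,-14],[42,8.4,5],0],[[0,0,-14],[42.5,8.4,7.5],0]]'

```text
clock: 21.45
tcp_pos: [0.6033, 0.0973, 0.1953]
orientation: [0.0, 0.597, 0.802, 0.001]
wrist_force: [0.0, -0.4, 0.2]
finger_gap: 0.0855
grip_force: 0.0
```

Run:
```python
from h import *
shot('wrist','w5'); crowns('w5')
print(env.get_state()['tcp_pos'],go([.6055,.0915,.027],16.5))
```

```text
w5 3913 c 0.4397 0.1157 short 43 long 57 ang -7.6 zmed 0.077
w5 3033 c 0.6051 0.0928 short 42 long 56 ang 15.4 zmed 0.077
[0.60110331 0.09665338 0.19104555] (array([-0.3, -0.1,  0.1]), array([-0.65,  0.35, 16.4 ]))
```

Emit:
carry_out --steps '[[[0,0,0],[0,0,0],0],[[0,0,0],[0,0,2],0],[[0,0,0],[0,0,6],0],[[0,0,0],[0,0,10],0],[[0,0,0],[0,0,12],0],[[0,0,0],[0,0,12],0],[[0,0,0],[0,0,12],0],[[0,0,0],[0,0,12],0]]'

```text
clock: 22.5
tcp_pos: [0.6044, 0.0928, 0.0776]
orientation: [0.001, 0.6, 0.8, 0.001]
wrist_force: [0.1, 0.0, -0.3]
finger_gap: 0.0855
grip_force: 0.0
```

Run:
```python
from h import *
s=env.get_state();print(s['tcp_pos'],go([.6055,.0920,.029],16))
```

```text
[0.60444139 0.09284704 0.07758204] (array([0.2, 0. , 0.3]), array([-0.11,  0.06,  4.86]))
```

Emit:
carry_out --steps '[[[0,0,0],[0,0.1,3],0],[[0,0,0],[0,0.1,4.6],0],[[0,0,0],[0,0.1,4.8],0],[[0,0,0],[0,0.1,4.8],255],[[0,0,0],[0,0.1,4.8],255],[[0,0,0],[0,0.1,4.8],255],[[0,0,0],[0,0.1,4.8],255],[[0,0,0],[0,0.1,4.8],255]]'

```text
clock: 23.5
tcp_pos: [0.6055, 0.0936, 0.0292]
orientation: [0.001, 0.599, 0.801, 0.001]
wrist_force: [2.2, 0.8, 5.9]
finger_gap: 0.0592
grip_force: 67.2
```

Emit:
carry_out --steps '[[[0,0,0],[0,0,0],255],[[0,0,0],[0,0,-4],255],[[0,0,0],[0,0,-10],255],[[0,0,0],[0,0,-16],255],[[0,0,0],[0,0,-21],255],[[0,0,0],[0,0,-22],255],[[0,0,0],[0,0,-22],255],[[0,0,0],[0,0,-22],255]]'

```text
clock: 24.5
tcp_pos: [0.6025, 0.0934, 0.2444]
orientation: [-0.002, 0.599, 0.8, -0.002]
wrist_force: [0.1, 0.4, -4.5]
finger_gap: 0.0591
grip_force: 67.8
```

Run:
```python
from h import *
s=env.get_state();print(s['tcp_pos'],s['finger_gap'],s['wrist_force'],go([.5341,-.2625,.21],2.4))
```

```text
[0.60251233 0.09339219 0.24436202] 0.059079155893288327 [ 0.06806169  0.44142436 -4.49698097] (array([-0.3, -0. , 14. ]), array([-32.23, -16.57,   3.48]))
```

Emit:
carry_out --steps '[[[0,0,2],[-5.4,-2.7,0],255],[[0,0,7],[-10.8,-5.4,0],255],[[0,0,14],[-16,-8.2,0],255],[[0,0,14],[-21.5,-11,0],255],[[0,0,14],[-27,-14,0],255],[[0,0,14],[-32.3,-16.6,1],255],[[0,0,14],[-32.3,-16.6,3.5],255],[[0,0,14],[-32.3,-16.6,3.5],255]]'

```text
clock: 25.5
tcp_pos: [0.533, -0.2625, 0.208]
orientation: [-0.005, 0.693, 0.721, -0.001]
wrist_force: [0.8, 0.4, -3.8]
finger_gap: 0.0592
grip_force: 67.4
```

Run:
```python
from h import *
s=env.get_state();print(s['tcp_pos'],s['finger_gap'],s['wrist_force'],go([.5341,-.2625,.0897],2.4))
```

```text
[ 0.53295716 -0.26248404  0.20800844] 0.059192689631674865 [ 0.79115427  0.41574419 -3.79246876] (array([-0.4, -0.3, -0.1]), array([-0.07,  0.2 , 11.83]))
```

Emit:
carry_out --steps '[[[0,0,0],[0,0.1,3],255],[[0,0,0],[0,0.1,7],255],[[0,0,0],[0,0.1,10.5],255],[[0,0,0],[0,0.1,11.6],255],[[0,0,0],[0,0.1,11.9],255],[[0,0,0],[0,0.1,11.9],255],[[0,0,0],[0,0.1,11.9],255],[[0,0,0],[0,0.1,11.9],255]]'

```text
clock: 26.5
tcp_pos: [0.5373, -0.2636, 0.0947]
orientation: [0.001, 0.692, 0.721, 0.0]
wrist_force: [0.2, 1.0, -4.1]
finger_gap: 0.0589
grip_force: 67.4
```

Emit:
carry_out --steps '[[[0,0,0],[0,0,0],0],[[0,0,0],[0,0,0],0],[[0,0,0],[0,0,0],0],[[0,0,0],[0,0,-1],0],[[0,0,0],[0,0,-4],0],[[0,0,0],[0,0,-9],0],[[0,0,0],[0,0,-14],0],[[0,0,0],[0,0,-18],0]]'

```text
clock: 27.5
tcp_pos: [0.5368, -0.2633, 0.2768]
orientation: [0.001, 0.692, 0.721, 0.0]
wrist_force: [0.7, -0.2, -1.0]
finger_gap: 0.0851
grip_force: 0.0
```

Run:
```python
from h import *
s=env.get_state(); print(s['tcp_pos'],s['finger_gap'],s['wrist_force'])
shot('wrist','w6');shot('top','t6'); crowns('t6',lo=-.001); crowns('w6',zc=.1375,lo=.003,roi=(.47,.6,-.45,0))
s=env.get_state(); print(s['tcp_pos'])
print(go([.4394,.1145,.2],-7.8))
```

```text
[ 0.53683012 -0.2632769   0.27679537] 0.08508351265519352 [ 0.71070981 -0.20172467 -0.96143451]
t6 121 c 0.4404 0.1137 short 32 long 58 ang -22.0 zmed 0.081
t6 145 c 0.4292 0.2332 short 32 long 56 ang 17.2 zmed 0.081
w6 2279 c 0.5351 -0.2645 short 36 long 56 ang 1.2 zmed 0.137
w6 1876 c 0.5359 -0.3335 short 37 long 57 ang 3.2 zmed 0.137
[ 0.53848089 -0.26433856  0.27998544]
(array([ 0.5,  0.3, 10.2]), array([38.3 , -8.41,  7.72]))
```

View pics/w6.png

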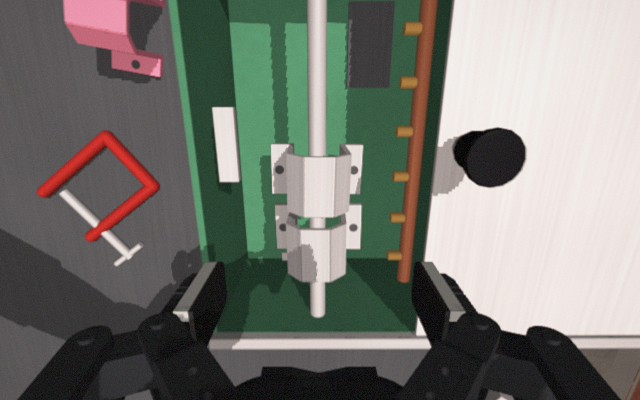

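Both straps hang on the bar with a gap between them (crowns at (318,185) and (316,250)). Next is strap D.

Emit:
carry_out --steps '[[[0,0,0],[6,-1,0],0],[[0,0,0],[12,-2.6,0],0],[[0,0,0],[18,-4,0],0],[[0,0,5],[24,-5.3,0],0],[[0,0,10],[30,-6.6,2],0],[[0,0,10],[36,-7.9,5],0],[[0,0,10],[38.3,-8.4,7.5],0],[[0,0,10],[38.3,-8.4,7.5],0]]'

```text
clock: 28.6
tcp_pos: [0.4342, 0.1176, 0.1967]
orientation: [-0.001, 0.751, 0.66, -0.002]
wrist_force: [-0.4, -0.8, 0.8]
finger_gap: 0.085
grip_force: 0.0
```

Emit:
carry_out --steps '[[[0,0,0],[0,0,0],0],[[0,0,0],[0,0,0],0],[[0,0,0],[0,0,0],0],[[0,0,0],[0,0,0],0],[[0,0,0],[0,0,0],0],[[0,0,0],[0,0,0],0],[[0,0,0],[0,0,0],0],[[0,0,0],[0,0,0],0]]'

```text
clock: 29.6
tcp_pos: [0.437, 0.1161, 0.1986]
orientation: [-0.0, 0.753, 0.658, 0.0]
wrist_force: [0.8, -0.4, 0.9]
finger_gap: 0.0854
grip_force: 0.0
```

Run:
```python
from h import *
shot('wrist','w7'); crowns('w7')
print(env.get_state()['tcp_pos'],go([.4394,.1150,.029],-7.8))
```

```text
w7 4367 c 0.4288 0.2356 short 43 long 56 ang 16.6 zmed 0.077
w7 3031 c 0.4386 0.1162 short 43 long 57 ang -7.8 zmed 0.077
[0.43700425 0.11608518 0.19862153] (array([ 0. , -0. ,  0.2]), array([-0.08,  0.25, 16.96]))
```

Emit:
carry_out --steps '[[[0,0,0],[0,0.2,5],0],[[0,0,0],[0,0.2,10],0],[[0,0,0],[0,0.2,14],0],[[0,0,0],[0,0.2,16.4],0],[[0,0,0],[0,0.2,17],0],[[0,0,0],[0,0.2,17],0],[[0,0,0],[0,0.2,17],255],[[0,0,0],[0,0.2,17],255]]'

```text
clock: 30.65
tcp_pos: [0.4404, 0.1159, 0.0302]
orientation: [0.001, 0.753, 0.658, 0.001]
wrist_force: [0.1, -0.4, 4.2]
finger_gap: 0.0592
grip_force: 64.7
```

Emit:
carry_out --steps '[[[0,0,0],[0,0,0],255],[[0,0,0],[0,0,0],255],[[0,0,0],[0,0,0],255],[[0,0,0],[0,0,0],255],[[0,0,0],[0,0,0],255],[[0,0,0],[0,0,0],255],[[0,0,0],[0,0,0],255],[[0,0,0],[0,0,0],255]]'

```text
clock: 31.65
tcp_pos: [0.4405, 0.1159, 0.0302]
orientation: [0.001, 0.753, 0.658, 0.001]
wrist_force: [0.2, 0.2, 5.5]
finger_gap: 0.059
grip_force: 64.8
```

Emit:
carry_out --steps '[[[0,0,0],[0,0,-4],255],[[0,0,0],[0,0,-10],255],[[0,0,0],[0,0,-16],255],[[0,0,0],[0,0,-21],255],[[0,0,0],[0,0,-22],255],[[0,0,0],[0,0,-22],255],[[0,0,0],[0,0,-22],255],[[0,0,0],[0,0,-22],255]]'

```text
clock: 32.65
tcp_pos: [0.4379, 0.1157, 0.2468]
orientation: [-0.001, 0.753, 0.658, -0.001]
wrist_force: [-0.1, -0.0, -2.9]
finger_gap: 0.0589
grip_force: 68.3
```

Run:
```python
from h import *
s=env.get_state();print(s['tcp_pos'],s['finger_gap'],s['wrist_force'],go([.5310,-.1880,.21],2.4))
```

```text
[0.43790427 0.11568732 0.2467509 ] 0.05889043252463141 [-0.09851295 -0.01268554 -2.90437548] (array([ -0.2,   0. , -10. ]), array([-28.86,  13.28,   3.65]))
```

Emit:
carry_out --steps '[[[0,0,-2],[-4.8,2.2,0],255],[[0,0,-6],[-9.6,4.4,0],255],[[0,0,-10],[-14.4,6.6,0],255],[[0,0,-10],[-19.2,8.8,0],255],[[0,0,-10],[-24,11,0],255],[[0,0,-10],[-28.9,13.2,1],255],[[0,0,-10],[-28.9,13.2,3.5],255],[[0,0,-10],[-28.9,13.2,3.5],255]]'

```text
clock: 33.65
tcp_pos: [0.5294, -0.1879, 0.2101]
orientation: [-0.004, 0.693, 0.721, -0.001]
wrist_force: [-0.9, 0.4, -3.9]
finger_gap: 0.0592
grip_force: 67.9
```

Run:
```python
from h import *
s=env.get_state();print(s['tcp_pos'],s['finger_gap'],s['wrist_force'],go([.5310,-.1880,.0905],2.4))
```

```text
[ 0.5293728  -0.18785033  0.21009404] 0.05917196126761926 [-0.91745838  0.40438931 -3.85494387] (array([-0.4, -0.2, -0.1]), array([-0.07,  0.24, 11.96]))
```

Emit:
carry_out --steps '[[[0,0,0],[0,0,3],255],[[0,0,0],[0,0,7],255],[[0,0,0],[0,0,10.5],255],[[0,0,0],[0,0,11.6],255],[[0,0,0],[0,0,12.2],255],[[0,0,0],[0,0,12.2],255],[[0,0,0],[0,0,12.2],255],[[0,0,0],[0,0,12.2],255]]'

```text
clock: 34.65
tcp_pos: [0.532, -0.1885, 0.0926]
orientation: [0.001, 0.692, 0.722, 0.0]
wrist_force: [-0.7, -0.8, -3.5]
finger_gap: 0.0591
grip_force: 67.9
```

Emit:
carry_out --steps '[[[0,0,0],[0,0,0],0],[[0,0,0],[0,0,0],0],[[0,0,0],[0,0,0],0],[[0,0,0],[0,0,-1],0],[[0,0,0],[0,0,-4],0],[[0,0,0],[0,0,-9],0],[[0,0,0],[0,0,-14],0],[[0,0,0],[0,0,-18],0]]'

```text
clock: 35.65
tcp_pos: [0.5313, -0.1884, 0.2747]
orientation: [0.001, 0.692, 0.721, 0.0]
wrist_force: [0.9, -0.5, 0.3]
finger_gap: 0.0853
grip_force: 0.0
```

Run:
```python
from h import *
s=env.get_state(); print(s['tcp_pos'],s['finger_gap'],s['wrist_force'])
shot('wrist','w8');shot('top','t8'); crowns('t8',lo=-.001); crowns('w8',zc=.1375,lo=.003,roi=(.47,.6,-.45,0))
s=env.get_state(); print(s['tcp_pos'])
print(go([.429,.2345,.2],16.6))
```

```text
[ 0.53131133 -0.18836383  0.27473658] 0.08530426886985717 [ 0.91833166 -0.52799706  0.2663707 ]
t8 131 c 0.4306 0.2337 short 34 long 56 ang 17.3 zmed 0.081
w8 2337 c 0.5305 -0.1883 short 36 long 56 ang 2.0 zmed 0.137
w8 1856 c 0.5352 -0.2644 short 36 long 57 ang 1.4 zmed 0.137
w8 1547 c 0.5358 -0.3334 short 37 long 57 ang 3.3 zmed 0.137
[ 0.53313032 -0.18928111  0.27774196]
(array([  0.4,   0.3, -14.3]), array([42.81, -8.73,  7.5 ]))
```

Three straps hang at the right height. The last one, C, is unchanged.

Emit:
carry_out --steps '[[[0,0,0],[6,-1,0],0],[[0,0,0],[12,-2.4,0],0],[[0,0,0],[18,-3.7,0],0],[[0,0,-5],[24,-4.9,0],0],[[0,0,-10],[30,-6.1,2],0],[[0,0,-14.2],[36,-7.4,5],0],[[0,0,-14.2],[42,-8.6,7.5],0],[[0,0,-14.2],[42.8,-8.6,7.5],0]]'

```text
clock: 36.75
tcp_pos: [0.4249, 0.2379, 0.1947]
orientation: [-0.001, 0.596, 0.803, -0.001]
wrist_force: [-0.6, -1.1, -0.1]
finger_gap: 0.0856
grip_force: 0.0
```

Emit:
carry_out --steps '[[[0,0,0],[0,0,0],0],[[0,0,0],[0,0,0],0],[[0,0,0],[0,0,0],0],[[0,0,0],[0,0,0],0],[[0,0,0],[0,0,0],0],[[0,0,0],[0,0,0],0],[[0,0,0],[0,0,0],0],[[0,0,0],[0,0,0],0]]'

```text
clock: 37.75
tcp_pos: [0.4279, 0.2359, 0.1966]
orientation: [-0.0, 0.598, 0.802, 0.0]
wrist_force: [0.1, 0.7, 0.6]
finger_gap: 0.0853
grip_force: 0.0
```

Run:
```python
from h import *
shot('wrist','w9'); crowns('w9')
print(env.get_state()['tcp_pos'],go([.429,.2348,.029],16.6))
```

```text
w9 3082 c 0.4287 0.2357 short 43 long 56 ang 16.7 zmed 0.077
[0.42782961 0.23592469 0.19661511] (array([-0., -0., -0.]), array([-0.14,  0.08, 16.76]))
```

Emit:
carry_out --steps '[[[0,0,0],[-0.1,0.1,5],0],[[0,0,0],[-0.1,0.1,10],0],[[0,0,0],[-0.1,0.1,14],0],[[0,0,0],[-0.1,0.1,16.2],0],[[0,0,0],[-0.1,0.1,16.8],0],[[0,0,0],[-0.1,0.1,16.8],0],[[0,0,0],[-0.1,0.1,16.8],255],[[0,0,0],[-0.1,0.1,16.8],255]]'

```text
clock: 38.8
tcp_pos: [0.4305, 0.2357, 0.0302]
orientation: [0.001, 0.598, 0.802, 0.001]
wrist_force: [1.9, 1.0, 5.2]
finger_gap: 0.0589
grip_force: 66.1
```

Emit:
carry_out --steps '[[[0,0,0],[0,0,0],255],[[0,0,0],[0,0,0],255],[[0,0,0],[0,0,-4],255],[[0,0,0],[0,0,-10],255],[[0,0,0],[0,0,-16],255],[[0,0,0],[0,0,-21],255],[[0,0,0],[0,0,-22],255],[[0,0,0],[0,0,-22],255]]'

```text
clock: 39.8
tcp_pos: [0.4288, 0.2351, 0.2479]
orientation: [-0.0, 0.598, 0.802, -0.0]
wrist_force: [-0.6, 0.1, -4.6]
finger_gap: 0.0591
grip_force: 68.6
```

Run:
```python
from h import *
s=env.get_state();print(s['tcp_pos'],s['finger_gap'],s['wrist_force'],go([.5279,-.1140,.21],2.4))
```

```text
[0.42879582 0.23508301 0.24785258] 0.059139431587166266 [-0.627618    0.14279125 -4.64534362] (array([-0. ,  0. , 14.2]), array([-36.29,  -0.45,   3.79]))
```

Emit:
carry_out --steps '[[[0,0,2],[-5,0,0],255],[[0,0,6],[-11,-0.1,0],255],[[0,0,10],[-17,-0.2,0],255],[[0,0,14.2],[-23,-0.3,0],255],[[0,0,14.2],[-29,-0.4,0],255],[[0,0,14.2],[-34,-0.5,0],255],[[0,0,14.2],[-36.3,-0.5,2],255],[[0,0,14.2],[-36.3,-0.5,3.7],255]]'

```text
clock: 40.8
tcp_pos: [0.5265, -0.1158, 0.2072]
orientation: [-0.003, 0.694, 0.72, -0.001]
wrist_force: [-0.6, 0.1, -3.7]
finger_gap: 0.0591
grip_force: 68.4
```

Emit:
carry_out --steps '[[[0,0,0],[0,0,0],255],[[0,0,0],[0,0,0],255],[[0,0,0],[0,0,0],255],[[0,0,0],[0,0,0],255],[[0,0,0],[0,0,0],255],[[0,0,0],[0,0,0],255],[[0,0,0],[0,0,0],255],[[0,0,0],[0,0,0],255]]'

```text
clock: 41.8
tcp_pos: [0.5277, -0.1141, 0.2116]
orientation: [-0.0, 0.692, 0.722, 0.0]
wrist_force: [-0.6, 0.2, -3.9]
finger_gap: 0.0591
grip_force: 68.1
```

Run:
```python
from h import *
s=env.get_state();print(s['tcp_pos'],s['finger_gap'],s['wrist_force'],go([.5279,-.1140,.0905],2.4))
```

```text
[ 0.5277483  -0.11414771  0.21161896] 0.05910280010270608 [-0.63606638  0.18897256 -3.89525231] (array([ 0., -0., -0.]), array([1.000e-02, 2.000e-02, 1.211e+01]))
```

Lower, release and retreat to above the knob's open position.

Emit:
carry_out --steps '[[[0,0,0],[0,0,3],255],[[0,0,0],[0,0,7],255],[[0,0,0],[0,0,10.5],255],[[0,0,0],[0,0,11.6],255],[[0,0,0],[0,0,12.2],255],[[0,0,0],[0,0,12.2],255],[[0,0,0],[0,0,12.2],255],[[0,0,0],[0,0,12.2],255]]'

```text
clock: 42.8
tcp_pos: [0.5284, -0.1144, 0.0905]
orientation: [0.001, 0.692, 0.722, 0.0]
wrist_force: [0.6, -0.7, -4.1]
finger_gap: 0.0587
grip_force: 68.3
```

Emit:
carry_out --steps '[[[0,0,0],[0,0,0],0],[[0,0,0],[0,0,0],0],[[0,0,0],[0,0,0],0],[[0,0,0],[0,0,-1],0],[[0,0,0],[0,0,-4],0],[[0,0,0],[0,0,-9],0],[[0,0,0],[0,0,-14],0],[[0,0,0],[0,0,-19],0]]'

```text
clock: 43.8
tcp_pos: [0.5276, -0.1141, 0.2821]
orientation: [0.0, 0.692, 0.722, 0.0]
wrist_force: [1.1, 0.1, -0.0]
finger_gap: 0.0857
grip_force: 0.0
```

Emit:
carry_out --steps '[[[0,0,0],[-4,4,-1],0],[[0,0,0],[-8,8,-1],0],[[0,0,0],[-10.3,11.6,-1],0],[[0,0,0],[-10.3,11.6,-1],0],[[0,0,0],[-10.3,11.6,-1],0],[[0,0,0],[-10.3,11.6,-1],0],[[0,0,0],[-10.3,11.6,-1],0],[[0,0,0],[-10.3,11.6,-1],0]]'

```text
clock: 44.8
tcp_pos: [0.6476, -0.2119, 0.2906]
orientation: [0.001, 0.692, 0.722, 0.0]
wrist_force: [-0.2, 0.3, 0.8]
finger_gap: 0.0855
grip_force: 0.0
```

Run:
```python
from h import *
shot('wrist','w10');shot('scene','s10')
W,p,d=cloud('w10')
k=(W[:,:,2]>.2)&(W[:,:,2]<.225)&(p.max(2)<90)&(np.hypot(W[:,:,0]-.648,W[:,:,1]+.22)<.05)
t=W[k]; print('knob',len(t),t.mean(0),(t.min(0)+t.max(0))/2)
crowns('w10',zc=.1375,lo=.003,roi=(.47,.6,-.45,0))
print(env.get_state()['tcp_pos'],go([.6485,-.2195,.166],2.4))
cv2.imwrite('pics/m10.png',np.hstack([cv2.imread('pics/w10.png')[:,:400],cv2.imread('pics/s10.png')[0:400,160:560]]))
```

```text
knob 2110 [ 0.64861354 -0.21732414  0.21014309] [ 0.64871363 -0.21839157  0.20806436]
w10 2935 c 0.5277 -0.114 short 37 long 55 ang 2.4 zmed 0.137
w10 2325 c 0.531 -0.1883 short 36 long 56 ang 2.2 zmed 0.137
w10 1837 c 0.5357 -0.2645 short 37 long 57 ang 2.3 zmed 0.137
[ 0.64772383 -0.21205778  0.29017752] (array([ 0.,  0., -0.]), array([-0.74,  0.04, 12.42]))
```

View pics/m10.png

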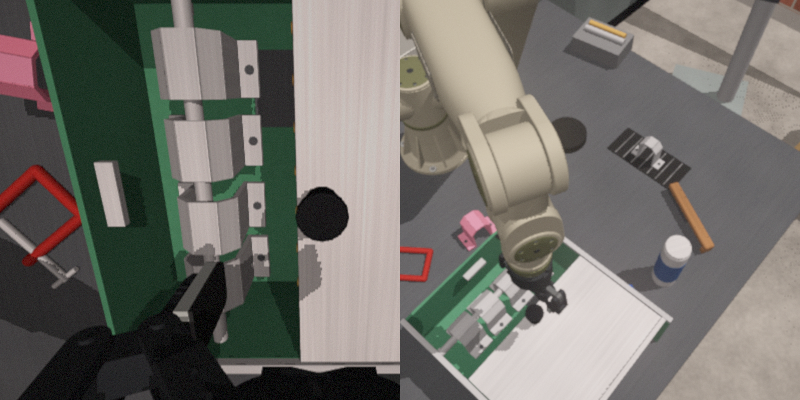

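All four straps are on the bar, the clean strap is on the mat, and the bystanders haven't moved. Now close the cover.

Emit:
carry_out --steps '[[[0,0,0],[-0.65,0.1,4],0],[[0,0,0],[-0.65,0.1,8],0],[[0,0,0],[-0.65,0.1,11],0],[[0,0,0],[-0.65,0.1,11.7],0],[[0,0,0],[-0.65,0.1,11.7],0],[[0,0,0],[-0.65,0.1,11.7],255],[[0,0,0],[-0.65,0.1,11.7],255],[[0,0,0],[-0.65,0.1,11.7],255]]' --force 50

```text
clock: 45.9
tcp_pos: [0.6499, -0.219, 0.1741]
orientation: [0.001, 0.692, 0.722, 0.001]
wrist_force: [0.3, 0.5, 2.1]
finger_gap: 0.0385
grip_force: 49.8
```

Emit:
carry_out --steps '[[[0,0,0],[0,0,0],255],[[0,0,0],[0,0,0],255],[[0,0,0],[0,0,-0.4],255],[[0,0,0],[0,0,-0.8],255],[[0,0,0],[0,0,-1.2],255],[[0,0,0],[0,0,-1.2],255],[[0,0,0],[0,0,-1.2],255],[[0,0,0],[0,0,-1.2],255]]'

```text
clock: 46.9
tcp_pos: [0.6487, -0.2188, 0.184]
orientation: [-0.0, 0.692, 0.721, -0.0]
wrist_force: [1.0, -2.5, -9.6]
finger_gap: 0.0381
grip_force: 51.1
```

Run:
```python
from h import *
s=env.get_state();print(s['tcp_pos'],s['finger_gap'],s['wrist_force'],go([.4459,-.2275,s['tcp_pos'][2]],2.4))
```

```text
[ 0.64874301 -0.218849    0.18402679] 0.038105106462160046 [ 0.96702042 -2.45790842 -9.5632779 ] (array([-0.1, -0. , -0.1]), array([-3.00e-02, -2.03e+01,  2.00e-02]))
```

Emit:
carry_out --steps '[[[0,0,0],[0,-1.5,0],255],[[0,0,0],[0,-4.5,0],255],[[0,0,0],[0,-8.5,0],255],[[0,0,0],[0,-12.5,0],255],[[0,0,0],[0,-16,0],255],[[0,0,0],[0,-18.5,0],255],[[0,0,0],[0,-20,0],255],[[0,0,0],[0,-20.7,0],255]]'

```text
clock: 47.9
tcp_pos: [0.4455, -0.2276, 0.1859]
orientation: [0.003, 0.692, 0.722, 0.003]
wrist_force: [20.5, 0.9, -9.3]
finger_gap: 0.0381
grip_force: 52.8
```

Emit:
carry_out --steps '[[[0,0,0],[0,-0.1,0],255],[[0,0,0],[0,-0.1,0],255],[[0,0,0],[0,-0.1,0],255],[[0,0,0],[0,-0.1,0],255],[[0,0,0],[0,-0.1,0],255],[[0,0,0],[0,-0.1,0],255],[[0,0,0],[0,-0.1,0],255],[[0,0,0],[0,-0.1,0],255]]'

```text
clock: 48.9
tcp_pos: [0.4458, -0.2275, 0.1858]
orientation: [0.003, 0.692, 0.722, 0.003]
wrist_force: [12.8, -0.8, -10.1]
finger_gap: 0.0378
grip_force: 52.5
```

The cover is against its shut stop. Lower the knob, release and retreat.

Emit:
carry_out --steps '[[[0,0,0],[0,0.1,0.4],255],[[0,0,0],[0,0.1,0.8],255],[[0,0,0],[0,0.1,1.1],255],[[0,0,0],[0,0.1,1.1],0],[[0,0,0],[0,0.1,1.1],0],[[0,0,0],[0,0.1,1.1],0],[[0,0,0],[0,0.1,1.1],0],[[0,0,0],[0,0.1,1.1],0]]'

```text
clock: 49.9
tcp_pos: [0.4423, -0.2273, 0.1737]
orientation: [-0.0, 0.692, 0.721, 0.0]
wrist_force: [0.1, -0.3, -0.6]
finger_gap: 0.0855
grip_force: 0.0
```

Emit:
carry_out --steps '[[[0,0,0],[0,0,-2],0],[[0,0,0],[0,0,-6],0],[[0,0,0],[0,0,-10],0],[[0,0,0],[0,0,-12],0],[[0,0,0],[0,0,-12],0],[[0,0,0],[0,0,-12],0],[[0,0,0],[0,0,-12],0],[[0,0,0],[0,0,-12],0]]'

```text
clock: 50.9
tcp_pos: [0.442, -0.227, 0.2927]
orientation: [-0.001, 0.692, 0.722, -0.0]
wrist_force: [0.5, -0.6, 0.5]
finger_gap: 0.0852
grip_force: 0.0
```

Run:
```python
from h import *
shot('wrist','w11');shot('scene','s11')
W,p,d=cloud('w11')
k=(W[:,:,2]>.2)&(W[:,:,2]<.235)&(p.max(2)<90)&(np.hypot(W[:,:,0]-.4455,W[:,:,1]+.2277)<.05)
t=W[k]; print('knob',len(t),t.mean(0),np.median(t,0)); s=env.get_state(); print(s['tcp_pos'],s['wrist_force'])
cv2.imwrite('pics/m11.png',np.hstack([cv2.imread('pics/w11.png')[:,150:500],cv2.imread('pics/s11.png')[0:400,120:560]]))
```

```text
knob 2100 [ 0.44421189 -0.22610216  0.21017855] [ 0.44425554 -0.22600948  0.21028509]
[ 0.44215968 -0.22713751  0.29305202] [-0.3784679   0.09105723  0.82100405]
```

View pics/m11.png

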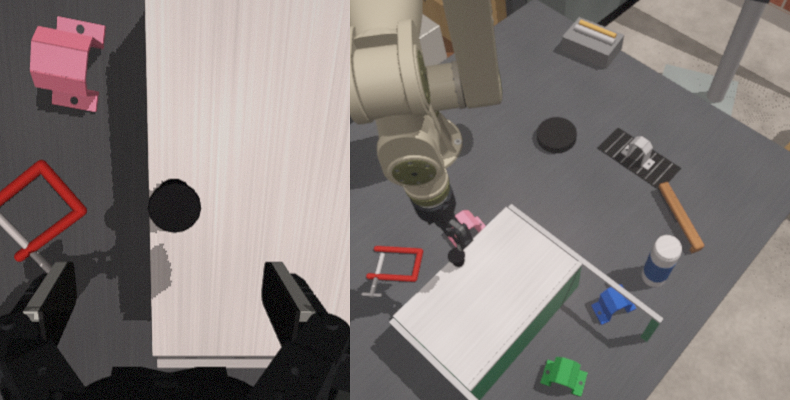

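The knob is back exactly where it began, (0.4443, -0.2260) with cap height 0.2103, so the cover is shut and the plunger is down. The clean strap is on the mat at (640,152), and the bystanders are untouched.

```bash
python3 -c "
from workcell import env
print(env.hand_in())"
```

```text
the job is handed in; nothing more can be done
None
```

I handed the job in at about 51 s: the one clean strap I found stands on the mat, all four dirty straps hang on the bar, and the cover is shut with the plunger down. The hand-in call gave no verdict.

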